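# Slide the ware board between the crocks

### The arm

A 7-joint arm with a two-finger parallel gripper is mounted at the origin on the work surface. World frame = base frame: x ahead of the robot, y to its left, z up, the work surface at z = 0. Lengths are in m, angles in rad, forces in N, time in s.
With the tool pointing down it reaches from about 0.425 to 0.875 m from the base axis. Payload 4.7 kg.
Tool frame: the origin (TCP) lies on the centre line of the jaws, within the pads' length; the fingertips stand 22 mm ahead of it and the grasp point (between the pads) lies 3 mm ahead of it; z points along the fingers, x is the direction in which the jaws open and shut, and the axes are right-handed (so a half turn about z gives the same grasp; the last joint's range is limited). The gripper opens to 87 mm and grips with 3 to 60 N. Pads are 19 mm wide; open, the fingers measure 117 mm over their backs; the gripper's body (75 mm by 190 mm) begins 51 mm behind the grasp point.
Start: joints at [0.014, 0.321, -0.07, 1.45, 0.023, 1.371, -0.057], TCP at [0.65, -0, 0.245] pointing down, gripper open.
Joint ranges: [-2.86, 2.86], [-0.3, 2.09], [-1.38, 1.24], [0.06, 2.45], [-1.56, 4.7], [0.09, 2.05], [-2.69, 2.69]. Speed limits (rad/s): [2.57, 2.57, 3.14, 3.14, 3.14, 3.14, 3.14].

### API

Orientations are given as a unit quaternion [w, x, y, z].
In Python, from rig import read_state, read_camera, camera_model, hand_in gives the robot as it stands.
- The arm moves only by the tool carry_out, never from a script. Its argument "series" is text: rows parted by semicolons, each of 7 numbers parted by spaces: the opening, from -1 (shut) to 1 (fully open), then the shift along the tool's x, y, z scaled (see below), then the turn, a rotation vector about the tool's x, y, z scaled (see below). A call has 1 to 20 rows; each row shifts and turns the commanded pose from where the row before left it, along the tool's axes as they then stand; what a row does not reach is not made up. The controller multiplies each number of a shift by 0.3 m and each number of a turn by 30 degrees. A row lasts 1/12 s, in which the tool goes at most 41.7 mm and 7.16 degrees, less where a joint would pass 70% of its speed; a pose out of reach is approached as far as the arm can. A call with a number of a shift or a turn outside -1 to 1 is refused whole. A call with a gripper value outside its range is refused whole. The fingers move at their own pace and stop on an object; "grip_force" is the grip in N (left out, the last holds). Time passes only in rows, so rows that do not move let the fingers close. It gives the time, the measured TCP pose, the force and the opening at its end, in the units of the state.
- read_state(): the state, without advancing time (a new reading comes with each control period).
- read_camera(name): name is "scene" or "side" or "wrist"; returns the picture (400x640x3 uint8, red, green, blue); there is no depth.
- camera_model(name): a dict with "fx", "fy", "cx", "cy" (pixels), "k1" (the pictures are not rectified: a ray, as slopes to the right and down, at radius r is drawn at 1 + k1 r^2 times it, then the intrinsics apply), "cam_to_world" (4x4, takes a point from camera to world coordinates); the wrist camera has in their place "tool_from_camera" (4x4, takes a point from camera to tool coordinates, whose origin is the TCP and whose axes are the tool frame's). Camera axes: x right, y down, z forward; pixel columns grow to the right and rows downward; lengths in m; the calibration is good to about 2 mm. A picture is of the moment at which its call begins: read the wrist's pose just before it. camera_model takes no time and is no camera call.
- hand_in(): hands the job in, once; it reports no verdict.
The state is a dict: "time": time; "q": joint angles; "joint_vel": joint speeds; "effort": joint torques, N m; "position": TCP position; "eef_rot": TCP orientation; "force": force on the tool from outside, world axes, zero at the start; "ft_torque": the same for the moment, N m; "opening": finger opening in m.
Only numpy, scipy, OpenCV 4.12 (cv2) and the standard library are available. Lean on these libraries where they do the work, as an engineer would, in place of code of your own. Each camera call takes 0.05 s, during which the arm holds its last target.

### The job

The clay dish on the little wooden ware board is still too soft to be picked up, so push the board along the table, lengthwise through the narrow gap between the two dark crocks, until the whole board lies on the dark blue drying pad beyond the gap. Keep the board flat on the table all the way, never lifting or tipping it, and leave the white bowl, the terracotta jar and the brown beaker where they stand.

Things in the scene. Friction and masses are not known exactly. Their poses are not given: they have to be found in the camera images.
- board: Loose pale wooden board, 104 mm long (x), 80 wide (y), 22 thick, flat on the table; a low round clay dish with lid, 72 mm across, is stuck on it (one rigid piece, 0.35 to 0.7 kg, 54 mm high in all). Origin: centre of its underside; +x starts within 0.3 rad of the gap's x. Starts before the gap, up to 35 mm off its centre line. Stops when no longer pushed; two points pushing one side turn that side flat to them.
- gap: Two round dark-brown crocks with cream lids, fixed to the table, each 100 mm across, 36 mm high at the rim, 54 mm to the knob's top, their centres at y = +94 and -94 mm: a gap 88 mm wide. Origin: on the table midway between them; +x points through the gap from the board to the pad, in the world mostly towards +y (robot's left); z up. Crocks and pad shift and turn together between starts.
- pad (a point): Centre of the dark blue drying pad on the table, 150 mm beyond the middle of the gap along the gap's +x. The pad is paint-flat (nothing to climb), 140 mm long along x and 120 mm wide along y; its axes are those of the gap.
- corner_fl (a point): Corner mark on the table under the front left corner of the board, as seen looking along the board's +x; in the board's frame at (+52, +40) mm.
- corner_fr (a point): Corner mark on the table under the front right corner of the board, as seen looking along the board's +x; in the board's frame at (+52, -40) mm.
- corner_bl (a point): Corner mark on the table under the back left corner of the board, as seen looking along the board's +x; in the board's frame at (-52, +40) mm.
- corner_br (a point): Corner mark on the table under the back right corner of the board, as seen looking along the board's +x; in the board's frame at (-52, -40) mm.
- bowl: Bystander: loose small white bowl, 68 mm across, 45 mm high, beside the pad. Origin: centre of its underside.
- jar: Bystander: loose small terracotta lidded jar, 60 mm across, 48 mm high, beside the pad. Origin: centre of its underside.
- beaker: Bystander: loose reddish-brown open beaker without a handle, 60 mm across, 65 mm high, beyond the crock that is farther from the robot. Origin: centre of its underside.
There are look-alikes about, which are no part of the job. Of the things like the board, leave any that is green or purple; of the rest the larger one is meant.

How it is judged:
On the way:
1. the board is in the gap between the two crocks (x of board in the frame of gap between -0.02 and 0.02 m and y of board in the frame of gap between -0.02 and 0.02 m), for 0.05 s.
At the end, for the whole second after the job is handed in: The board lies flat and at rest on the table with all four corners on the pad (2 mm over its edge is allowed) (x of corner_fl in the frame of pad between -0.072 and 0.072 m and y of corner_fl in the frame of pad between -0.062 and 0.062 m and x of corner_fr in the frame of pad between -0.072 and 0.072 m and y of corner_fr in the frame of pad between -0.062 and 0.062 m and x of corner_bl in the frame of pad between -0.072 and 0.072 m and y of corner_bl in the frame of pad between -0.062 and 0.062 m and x of corner_br in the frame of pad between -0.072 and 0.072 m and y of corner_br in the frame of pad between -0.062 and 0.062 m and linear speed of board below 0.01 m/s and angular speed of board below 0.05 rad/s and height (world z) of board below 0.004 m and angle between board's own z axis and vertical below 0.05 rad); the robot touches nothing.
It fails at once if the board is lifted or tipped (height (world z) of board above 0.006 m or angle between board's own z axis and vertical above 0.15 rad).
It fails at once if the bowl is moved or knocked over (distance of bowl from where it was at the start of the episode above 0.015 m or angle between bowl's own z axis and vertical above 0.25 rad).
It fails at once if the jar is moved or knocked over (distance of jar from where it was at the start of the episode above 0.015 m or angle between jar's own z axis and vertical above 0.25 rad).
It fails at once if the beaker is moved or knocked over (distance of beaker from where it was at the start of the episode above 0.015 m or angle between beaker's own z axis and vertical above 0.25 rad).
It also fails if it takes over 72 s, if anything falls off the work surface, if the arm or the gripper's body presses on something with over 40 N, if the wrist force passes 120 N, or if a joint passes its speed limit or range.

## Working session

There is one attempt and no reset: what is moved stays moved. The work goes in short steps, Python scripts to look and compute and a tool call to move; the robot and the scene stay as the last step left them, time stands still between calls to the robot, and variables do not carry over. Pictures are saved under pics/ and viewed, and the job is handed in when it is done.

Besides the shell and the picture viewer there is one more tool, called by a JSON object that holds its "api" and its "payload", one argument or row to a line. carry_out: Moves the arm, as the interface text tells. Shifts and turns lie within -1 to 1; 1 stands for 0.3 m of shift or 30 degrees of turn. Its arguments: {"type":"object","properties":{"series":{"type":"string"},"grip_force":{"type":"number"}},"required":["series"]}

```bash
mkdir -p pics; ls; python3 - <<'E'
from rig import *
import cv2,numpy as np
s=read_state();print(s)
for n in ["scene","side"]:
    m=camera_model(n);print(n,{k:(np.round(v,4).tolist() if hasattr(v,'__len__') else v) for k,v in m.items()})
    im=read_camera(n);cv2.imwrite(f"pics/{n}0.png",im[:,:,::-1])
m=camera_model("wrist");print(m)
E
```

```text
pics
{'time': 0.0, 'q': array([ 0.01413937,  0.32184079, -0.0700759 ,  1.45170158,  0.02259538,
        1.37075754, -0.05693139]), 'joint_vel': array([ 0.00095542,  0.00059839,  0.00125096,  0.00011103,  0.00034754,
       -0.0017932 ,  0.00016041]), 'effort': array([-2.58547143e-04, -4.91284704e+01, -4.03903294e-01, -3.12526345e+01,
       -6.40594075e-02,  4.37659642e-02,  1.61017233e-04]), 'position': array([ 6.49488865e-01, -7.69912638e-05,  2.43436487e-01]), 'eef_rot': array([ 4.78455939e-05,  9.99999539e-01, -2.44479210e-05, -9.59011794e-04]), 'force': array([ 0.17167023, -0.47379871,  0.23269378]), 'ft_torque': array([-0.00416194, -0.01912687, -0.03279118]), 'opening': 0.08716636984853858}
scene {'fx': 443.4627284125301, 'fy': 443.4627284125301, 'cx': 319.6044786672521, 'cy': 192.3947140770774, 'k1': -0.07062588052618637, 'cam_to_world': [[0.2398, 0.7189, -0.6524, 1.3184], [0.9708, -0.1836, 0.1546, -0.2404], [-0.0087, -0.6704, -0.7419, 0.8946], [0.0, 0.0, 0.0, 1.0]]}
side {'fx': 485.22824691425956, 'fy': 485.22824691425956, 'cx': 316.51946467721126, 'cy': 198.84776136516095, 'k1': -0.13043829096575688, 'cam_to_world': [[-0.9357, -0.1961, 0.2932, 0.2121], [-0.3527, 0.5325, -0.7694, 0.885], [-0.0052, -0.8234, -0.5675, 0.7171], [0.0, 0.0, 0.0, 1.0]]}
{'fx': 304.302831984207, 'fy': 304.302831984207, 'cx': 322.4036510545758, 'cy': 202.12717291715973, 'k1': -0.04582509415205905, 'tool_from_camera': array([[ 9.99999701e-01,  3.55702144e-04,  6.86507863e-04,
         9.55526047e-04],
       [-5.39237024e-04,  9.57166044e-01,  2.89539070e-01,
        -7.99861435e-02],
       [-5.54112348e-04, -2.89539353e-01,  9.57165950e-01,
        -1.39858831e-01],
       [ 0.00000000e+00,  0.00000000e+00,  0.00000000e+00,
         1.00000000e+00]])}
```

View pics/scene0.png

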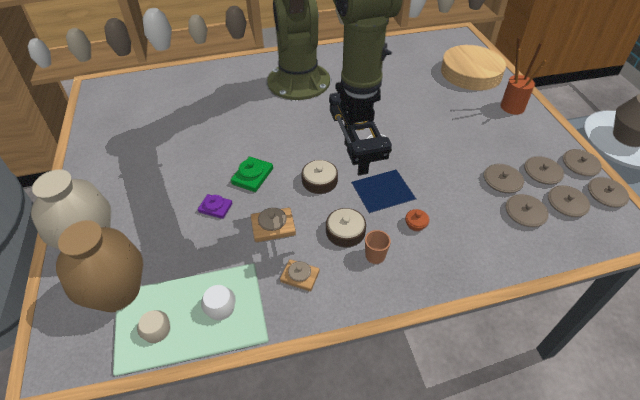

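View pics/side0.png

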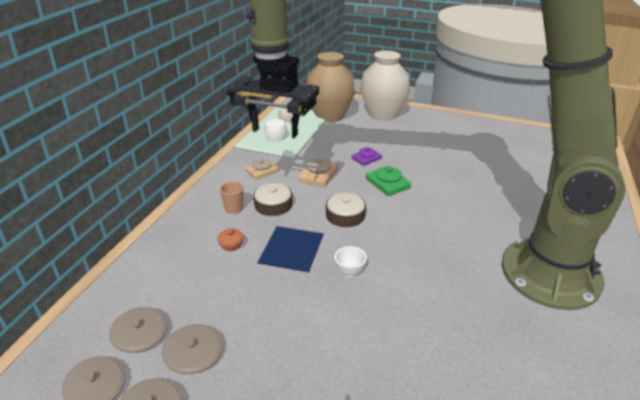

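Candidates like the board: plain wood large (scene 273,224), plain wood small (300,275), green (252,173), purple (215,205). I'm choosing the larger plain wood one at (273,224). The next step is a close crop and a measurement.

```bash
cat > h.py <<'E'
from rig import *
import cv2,numpy as np
from scipy.spatial.transform import Rotation as R
def cam(n,s=None):
    m=dict(camera_model(n))
    if n=="wrist":
        T=np.eye(4);q=s["eef_rot"];T[:3,:3]=R.from_quat([q[1],q[2],q[3],q[0]]).as_matrix();T[:3,3]=s["position"]
        m["T"]=T@m["tool_from_camera"]
    else: m["T"]=np.array(m["cam_to_world"])
    m["K"]=np.array([[m["fx"],0,m["cx"]],[0,m["fy"],m["cy"]],[0,0,1]])
    return m
def ray(m,px,z):
    px=np.asarray(px,float).reshape(-1,1,2)
    u=cv2.undistortPoints(px,m["K"],np.array([m["k1"],0,0,0,0.]))[:,0]
    d=np.c_[u,np.ones(len(u))]@m["T"][:3,:3].T;o=m["T"][:3,3]
    return (o+d*((z-o[2])/d[:,2])[:,None])[:,:2]
def proj(m,p):
    p=np.asarray(p,float).reshape(-1,3);c=(p-m["T"][:3,3])@m["T"][:3,:3]
    return cv2.projectPoints(c,np.zeros(3),np.zeros(3),m["K"],np.array([m["k1"],0,0,0,0.]))[0][:,0]
E
python3 - <<'E'
import cv2
a=cv2.imread('pics/scene0.png')[140:300,190:450];b=cv2.imread('pics/side0.png')[130:290,200:430]
cv2.imwrite('pics/c1.png',cv2.resize(a,None,fx=3,fy=3,interpolation=2));cv2.imwrite('pics/c2.png',cv2.resize(b,None,fx=3,fy=3,interpolation=2))
E
```

```text
(no output)
```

View pics/c1.png

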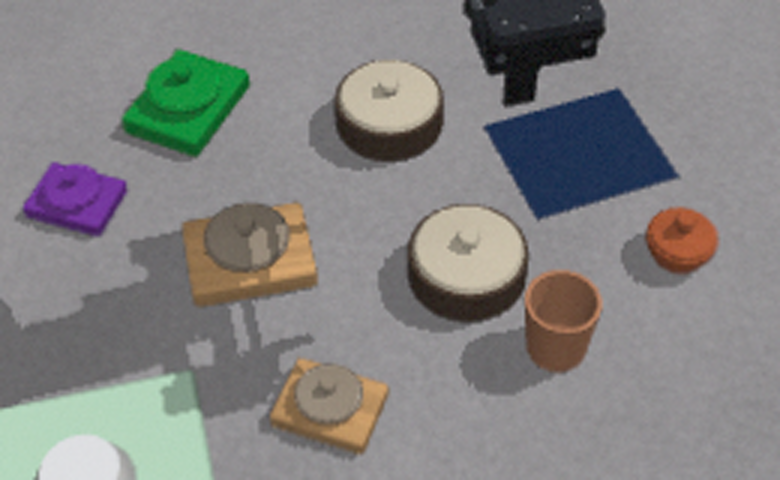

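View pics/c2.png

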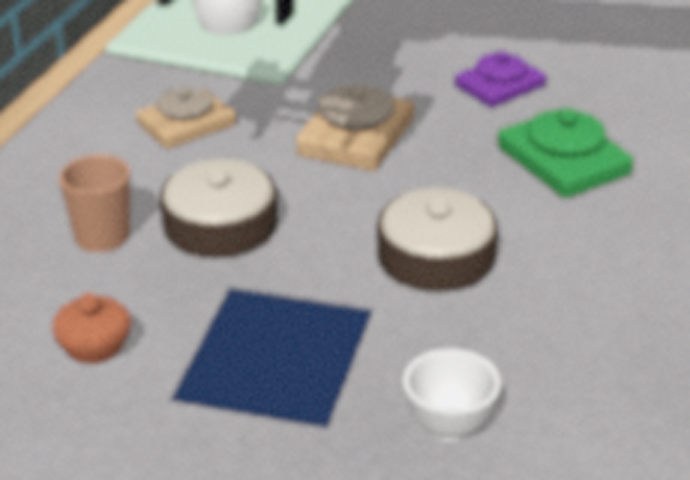

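```bash
cat > pad.py <<'E'
from h import *
def big(mask,near=None):
    c,_=cv2.findContours(mask,cv2.RETR_EXTERNAL,cv2.CHAIN_APPROX_NONE)
    return c
def pad(n,im):
    hsv=cv2.cvtColor(im,cv2.COLOR_RGB2HSV)
    mk=cv2.inRange(hsv,(105,120,30),(125,255,140))
    c=max(big(mk),key=cv2.contourArea)
    w=ray(cam(n),c[:,0],0)
    r=cv2.minAreaRect((w*1000).astype(np.float32));return np.array(r[0])/1000,r[1],r[2],cv2.boxPoints(r)
def lids(n,im):
    hsv=cv2.cvtColor(im,cv2.COLOR_RGB2HSV)
    mk=cv2.inRange(hsv,(12,20,120),(40,90,255))
    out=[]
    for c in big(mk):
        if 250<cv2.contourArea(c)<2500:
            w=ray(cam(n),c[:,0],.036)
            (x,y),r=cv2.minEnclosingCircle((w*1000).astype(np.float32)); e=cv2.fitEllipse((w*1000).astype(np.float32)); out.append((c[:,0].mean(0).round(),x,y,r,e))
    return out
if __name__=="__main__":
  for n in ["scene","side"]:
    im=cv2.imread(f"pics/{n}0.png")[:,:,::-1].copy()
    print(n,pad(n,im))
    for o in lids(n,im):print(o)
E
python3 pad.py
python3 - <<'E'
import cv2
a=cv2.imread('pics/scene0.png')[195:255,240:310];b=cv2.imread('pics/side0.png')[145:195,290:350]
cv2.imwrite('pics/c3.png',cv2.resize(a,None,fx=10,fy=10,interpolation=2));cv2.imwrite('pics/c4.png',cv2.resize(b,None,fx=10,fy=10,interpolation=2))
E
```

```text
scene (array([0.56500049, 0.11571928]), (117.0374984741211, 136.86477661132812), 6.383063316345215, array([[499.23654 , 177.22162 ],
       [514.45245 ,  41.205288],
       [630.7644  ,  54.21695 ],
       [615.5485  , 190.23328 ]], dtype=float32))
(array([153., 326.]), 840.76708984375, -486.73956298828125, 37.922298431396484, ((840.7645874023438, -487.4097900390625), (62.37150955200195, 73.75341796875), 119.34659576416016))
(array([299., 270.]), 779.9197387695312, -162.0709228515625, 28.540681838989258, ((781.2791748046875, -162.32737731933594), (49.436588287353516, 51.359554290771484), 127.81730651855469))
(array([346., 223.]), 675.4287109375, -22.742666244506836, 46.73904800415039, ((675.7127075195312, -22.886838912963867), (88.52066802978516, 90.91358184814453), 77.19390106201172))
(array([527., 209.]), 749.7882690429688, 436.6275634765625, 53.0372428894043, ((750.1840209960938, 439.23675537109375), (94.4752197265625, 103.40054321289062), 92.1979751586914))
(array([569., 200.]), 749.5244750976562, 565.1038818359375, 52.90427017211914, ((750.183837890625, 567.0643920898438), (94.4
[... 2328 characters left out ...]
2929688, -21.99643898010254, 49.74808120727539, ((676.8193359375, -21.195480346679688), (92.20797729492188, 94.4964828491211), 19.904441833496094))
(array([261., 169.]), 756.764404296875, -122.16372680664062, 54.54267120361328, ((757.567626953125, -123.90773010253906), (86.09864044189453, 99.20573425292969), 8.841278076171875))
(array([318., 172.]), 599.607666015625, -162.1276397705078, 75.34749603271484, ((605.4873657226562, -161.38059997558594), (98.35588073730469, 145.45034790039062), 6.701285362243652))
(array([621., 180.]), -216.12274169921875, -439.9330749511719, 283.4468994140625, ((-261.6574401855469, -640.9323120117188), (351.50372314453125, 427.52215576171875), 39.001991271972656))
```

View pics/c3.png

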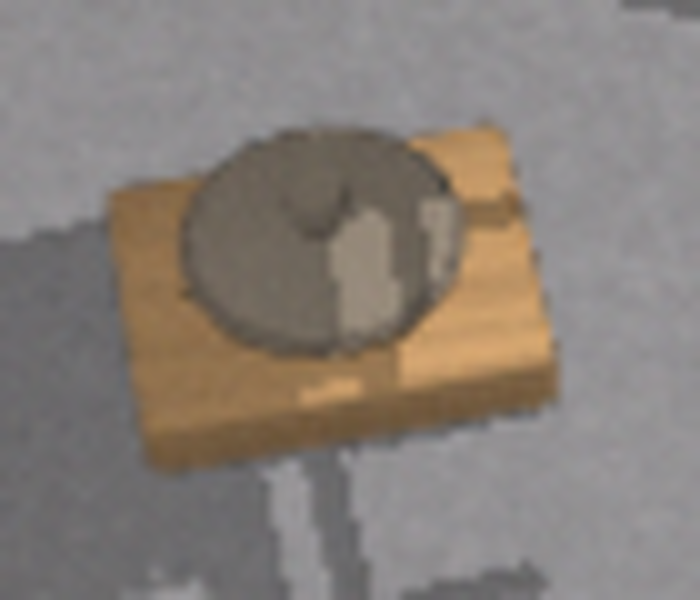

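View pics/c4.png

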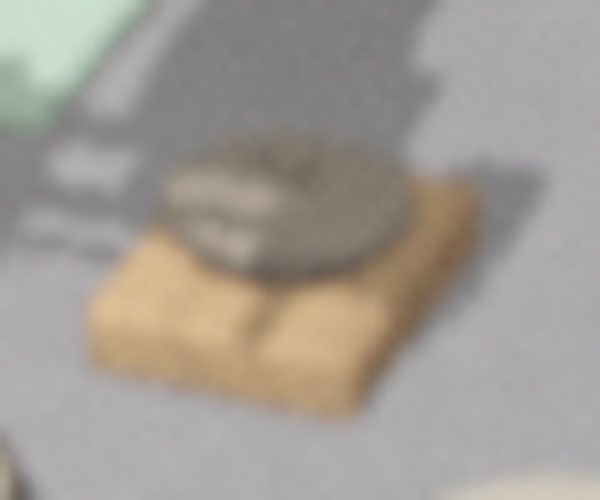

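```bash
cat > brd.py <<'E'
from h import *
O=np.array([.5822,-.0327]);ex=np.array([-.1085,.9941]);ey=np.array([-ex[1],ex[0]])
def g(p): p=np.atleast_2d(p)-O; return np.c_[p@ex,p@ey]*1000
E
python3 - <<'E'
from brd import *
m=cam("scene")
t=ray(m,[[251,214],[290,207.7],[295.3,232],[254,238.3]],.022);b=ray(m,[[255.2,241.8],[295.8,235]],0)
print(t,g(t).round(1),g(b).round(1))
c=g(t); print(np.linalg.norm(c-np.roll(c,-1,0),axis=1),c.mean(0))
s=cam("side")
print(g(ray(s,[[299.3,182],[325,186.5]],0)).round(1),g(ray(s,[[299.2,176.3],[327.5,180.5],[338,163.5]],.022)).round(1))
for p,n in (([350,272],'bowl'),([231,247],'jar'),([233,209],'beaker')): print(n,ray(s,[p],0.005),g(ray(s,[p],.005)))
E
```

```text
[[ 0.57987872 -0.24588343]
 [ 0.58379127 -0.14521462]
 [ 0.66365261 -0.14794326]
 [ 0.6577864  -0.24948123]] [[-211.7   25.4]
 [-112.    10.6]
 [-123.4  -68.5]
 [-223.7  -51.6]] [[-222.   -46.5]
 [-121.   -61.7]]
[100.74517357  79.90822306 101.70764728  77.99097837] [-167.70037551  -21.0059682 ]
[[-121.9  -60.6]
 [-116.9   13.1]] [[-116.4  -58.7]
 [-114.2   20.5]
 [-208.5   28.6]]
bowl [[0.41646134 0.15140387]] [[201.00029725 144.78552893]]
jar [[0.69447204 0.16726978]] [[ 186.60843793 -133.30635207]]
beaker [[0.76186558 0.03452511]] [[  47.33476666 -185.89947775]]
```

The crop confirms the board is at gap-frame (-167,-21) mm with yaw about -8.5°. The gap is at (0.582,-0.033) and its +x is at 96.2° in the world.

Plan:
1. Push the board's right side with both fingertips, to square it up and centre it.
2. Push it from behind.

{"api": "carry_out", "payload": {
  "series": "-0.08 0.031 0.103 0 0 0 0;-0.08 0.031 0.103 0 0 0 0;-0.08 0.031 0.103 0 0 0 0;-0.08 0.031 0.103 0 0 0 0;-0.08 0.031 0.103 0 0 0 0;-0.08 0.031 0.103 0 0 0 0;-0.08 0 0 0 0 0 0.2328;-0.08 0 0 0 0 0 0.2328;-0.08 0 0 0 0 0 0.2328;-0.08 0 0 0 0 0 0.2328;-0.08 0 0 0 0 0 0.2328;-0.08 0 0 0 0 0 0.2328;-0.08 0 0 0 0 0 0.2328;-0.08 0 0 0 0 0 0.2328;-0.08 0 0 0 0 0 0.2328;-0.08 0 0 0 0 0 0.2328;-0.08 0 0 0 0 0 0.2328;-0.08 0 0 0 0 0 0.2328;-0.08 0 0 0 0 0 0;-0.08 0 0 0 0 0 0"
}}

```text
time: 1.77
position: [0.7057, -0.1852, 0.244]
eef_rot: [0.0, 0.745, -0.667, -0.0]
force: [-1.0, 0.1, 0.1]
opening: 0.0402
```

```bash
cat >> brd.py <<'E'
def tcp():
    s=read_state();q=s["eef_rot"];M=R.from_quat([q[1],q[2],q[3],q[0]]).as_matrix()
    print("t",s["time"],"tcp gap",g(s["position"][:2]).round(1),"z",s["position"][2].round(4),"xaxis deg in gap",np.degrees(np.arctan2(M[:2,0]@ey,M[:2,0]@ex)).round(2),"zaxis",M[:,2].round(4),"F",s["force"].round(1),"op",s["opening"].round(4))
    return s
E
python3 - <<'E'
from brd import *
s=tcp()
for n in ("scene","wrist"):
    cv2.imwrite(f"pics/{n}1.png",read_camera(n)[:,:,::-1])
E
```

```text
Traceback (most recent call last):
  File "brd.py", line 6, in tcp
    print("t",s["time"],"tcp gap",g(s["position"][:2]).round(1),"z",s["position"][2].round(4),"xaxis deg in gap",np.degrees(np.arctan2(M[:2,0]@ey,M[:2,0]@ex)).round(2),"zaxis",M[:,2].round(4),"F",s["force"].round(1),"op",s["opening"].round(4))
                                                                                                                                                                                                                             ^^^^^^^^^^^^^^^^^^
AttributeError: 'float' object has no attribute 'round'
```

```bash
sed -i 's/s\["opening"\].round(4)/round(s["opening"],4)/' brd.py
python3 - <<'E'
from brd import *
s=tcp()
for n in ("scene","wrist"):
    cv2.imwrite(f"pics/{n}1.png",read_camera(n)[:,:,::-1])
E
```

```text
t 1.7667 tcp gap [[-165.  -106.2]] z 0.244 xaxis deg in gap -179.84 zaxis [-1.e-03 -1.e-04 -1.e+00] F [-1.   0.1  0.1] op 0.0402
```

View pics/wrist1.png

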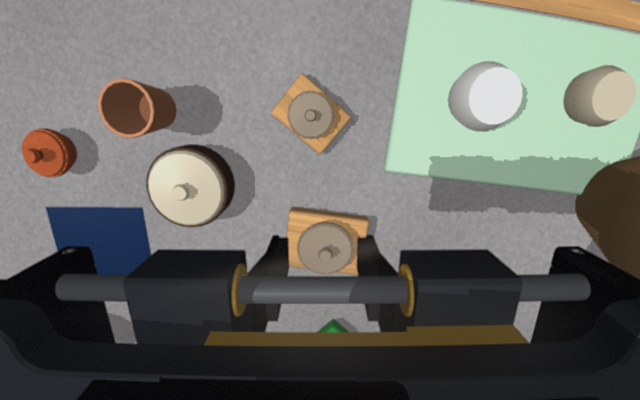

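View pics/scene1.png

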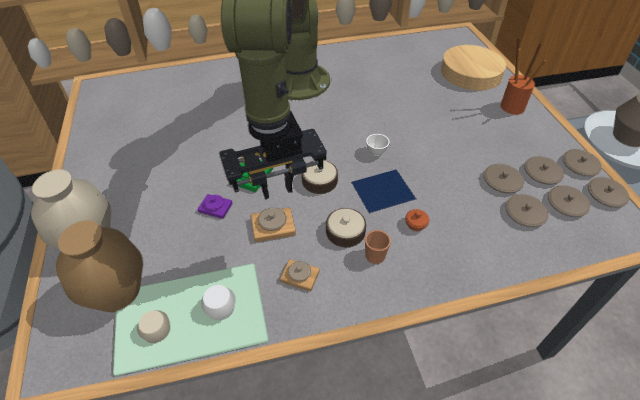

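```bash
python3 - <<'E'
from brd import *
s=tcp();m=cam("wrist",s)
print(proj(m,[*s["position"][:2],0]))
print(g(ray(m,[[290,208],[368,216]],0)).round(1),g(ray(m,[[290,213],[366,221],[289,272]],.022)).round(1))
print("padcorners",g(ray(m,[[47,208],[142,208]],0)).round(1))
a=cv2.imread('pics/wrist1.png')[190:290,250:400];cv2.imwrite('pics/c5.png',cv2.resize(a,None,fx=5,fy=5,interpolation=2))
E
```

```text
t 1.8667 tcp gap [[-165.1 -106.2]] z 0.2442 xaxis deg in gap -179.87 zaxis [-5.e-04  1.e-04 -1.e+00] F [ 0.2 -0.   0.5] op 0.0399
[[322.54331872 175.73953181]]
[[-122.1  -62.5]
 [-226.1  -51.6]] [[-124.3  -63.1]
 [-220.4  -52.6]
 [-120.5   20.5]]
padcorners [[216.  -61.2]
 [ 78.3 -61.8]]
```

View pics/c5.png

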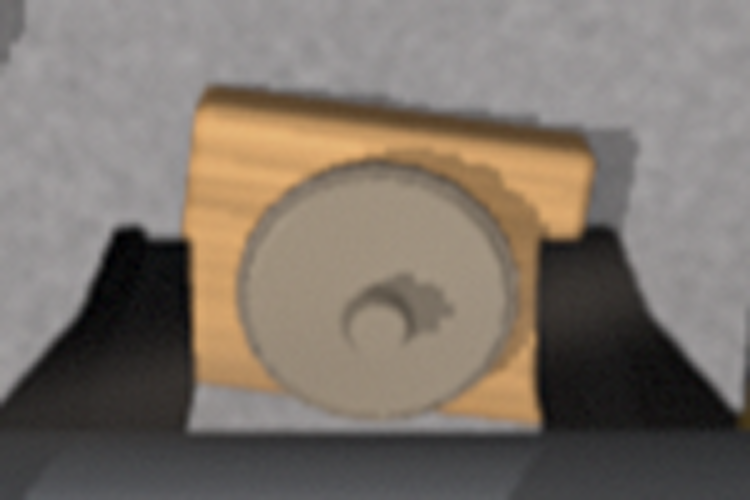

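{"api": "carry_out", "payload": {
  "series": "-0.08 0.003 0 0.119 0 0 0;-0.08 0.003 0 0.119 0 0 0;-0.08 0.003 0 0.119 0 0 0;-0.08 0.003 0 0.119 0 0 0;-0.08 0.003 0 0.119 0 0 0;-0.08 0.003 0 0.118 0 0 0;-0.08 0 0 0 0 0 0;-0.08 0 0.02 0 0 0 0;-0.08 0 0.02 0 0 0 0;-0.08 0 0.02 0 0 0 0;-0.08 0 0.02 0 0 0 0"
}}

```text
time: 2.78
position: [0.6822, -0.1938, 0.0319]
eef_rot: [-0.0, 0.744, -0.668, 0.001]
force: [-0.8, 0.3, 0.0]
opening: 0.0397
```

```bash
python3 - <<'E'
from brd import *
s=tcp()
E
```

```text
t 2.7833 tcp gap [[-171.   -81.9]] z 0.0319 xaxis deg in gap 179.97 zaxis [ 1.2e-03 -3.0e-04 -1.0e+00] F [-0.8  0.3  0. ] op 0.0397
```

{"api": "carry_out", "payload": {
  "series": "-0.08 0 0.008 0 0 0 0;-0.08 0 0.008 0 0 0 0;-0.08 0 0.008 0 0 0 0;-0.08 0 0.008 0 0 0 0;-0.08 0 0.008 0 0 0 0;-0.08 0 0.008 0 0 0 0;-0.08 0 0.008 0 0 0 0;-0.08 0 0.008 0 0 0 0;-0.08 0 0.008 0 0 0 0;-0.08 0 0.008 0 0 0 0;-0.08 0 0.008 0 0 0 0;-0.08 0 0.008 0 0 0 0;-0.08 0 0 0 0 0 0"
}}

```text
time: 3.87
position: [0.6536, -0.1968, 0.0309]
eef_rot: [0.0, 0.744, -0.668, 0.0]
force: [2.4, 0.8, 0.7]
opening: 0.0401
```

```bash
python3 - <<'E'
from brd import *
s=tcp()
for n in ("scene","wrist"):
    cv2.imwrite(f"pics/{n}2.png",read_camera(n)[:,:,::-1])
a=cv2.imread('pics/scene2.png')[150:290,200:400];cv2.imwrite('pics/c6.png',cv2.resize(a,None,fx=4,fy=4,interpolation=2))
E
```

```text
t 3.8667 tcp gap [[-170.9  -53.1]] z 0.0309 xaxis deg in gap 179.95 zaxis [ 1.e-04 -3.e-04 -1.e+00] F [2.4 0.8 0.7] op 0.0401
```

View pics/c6.png

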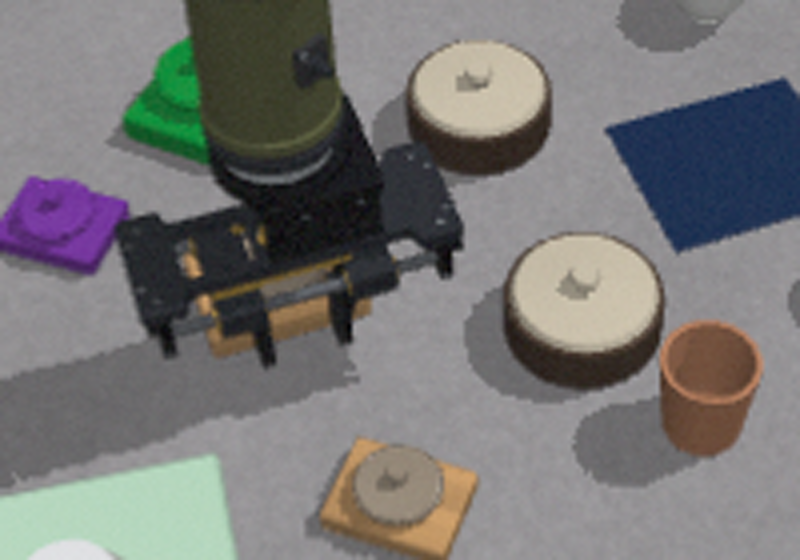

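View pics/wrist2.png

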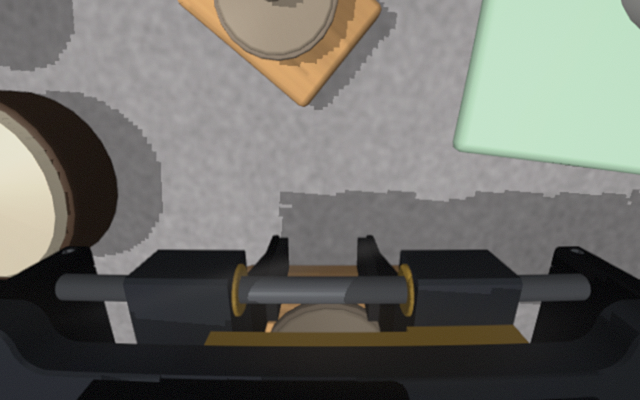

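{"api": "carry_out", "payload": {
  "series": "-0.08 0 0.006 0 0 0 0;-0.08 0 0.006 0 0 0 0;-0.08 0 0 0 0 0 0;-0.08 0 0 0 0 0 0;-0.08 0 -0.02 0 0 0 0;-0.08 0 -0.04 0 0 0 0;-0.08 0 0 -0.12 0 0 0;-0.08 0 0 -0.12 0 0 0;-0.08 0 0 -0.12 0 0 0;-0.08 0 0 -0.12 0 0 0;-0.08 0 0 -0.12 0 0 0;-0.08 0 0 -0.12 0 0 0;-0.08 0.076 0.058 0 0 0 0;-0.08 0.076 0.058 0 0 0 0;-0.08 0.076 0.058 0 0 0 0;-0.08 0.076 0.058 0 0 0 0;-0.08 0 0 0 0 0 -0.2308;-0.08 0 0 0 0 0 -0.2308;-0.08 0 0 0 0 0 -0.2308;-0.08 0 0 0 0 0 -0.2308"
}}

```text
time: 5.63
position: [0.6077, -0.2934, 0.2455]
eef_rot: [0.0, 0.884, -0.468, -0.002]
force: [0.9, 0.2, 0.0]
opening: 0.0401
```

{"api": "carry_out", "payload": {
  "series": "-0.08 0 0 0 0 0 -0.2308;-0.08 0 0 0 0 0 -0.2308;-0.08 0 0 0 0 0 -0.2308;-0.08 0 0 0 0 0 -0.2308;-0.08 0 0 0 0 0 -0.2308;-0.08 0 0 0 0 0 -0.2308;-0.08 0 0 0 0 0 -0.2308;-0.08 0 0 0 0 0 -0.2308;-0.08 0 0 0 0 0 -0.2308;-0.08 0 0 0 0 0 0;-0.08 0 0 0 0 0 0"
}}

```text
time: 6.55
position: [0.6082, -0.2933, 0.2458]
eef_rot: [-0.0, 0.999, 0.052, -0.001]
force: [-0.8, 0.8, -0.0]
opening: 0.0396
```

```bash
python3 - <<'E'
from brd import *
s=tcp()
for n in ("wrist","scene","side"):
    cv2.imwrite(f"pics/{n}3.png",read_camera(n)[:,:,::-1])
a=cv2.imread('pics/scene3.png')[195:255,240:310];cv2.imwrite('pics/c7.png',cv2.resize(a,None,fx=10,fy=10,interpolation=2))
E
```

```text
t 6.55 tcp gap [[-261.9    2.5]] z 0.2458 xaxis deg in gap -90.25 zaxis [-2.3e-03  6.0e-04 -1.0e+00] F [-0.8  0.8 -0. ] op 0.0396
```

View pics/c7.png

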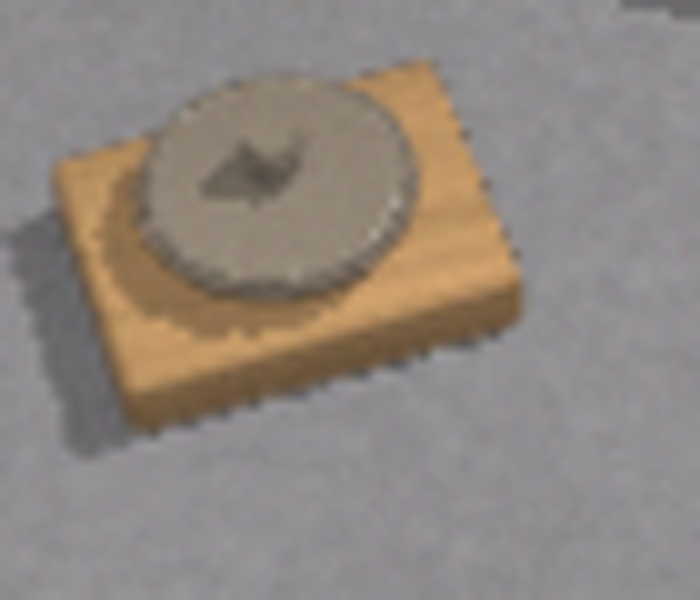

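View pics/wrist3.png

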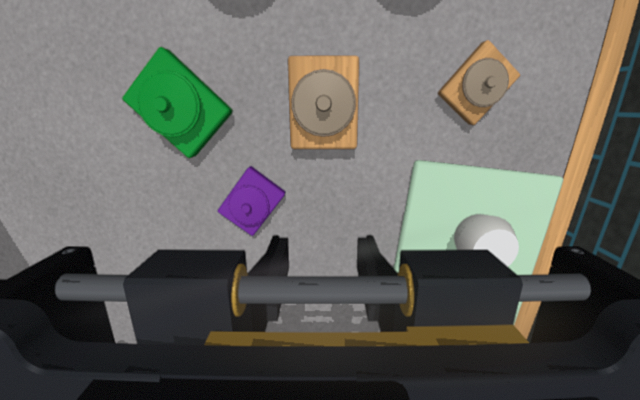

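```bash
python3 - <<'E'
from brd import *
s=tcp();m=cam("wrist",s);c=cam("scene")
a=g(ray(m,[[288.5,55.5],[357.5,56],[357,148.5],[289.5,149]],.022));b=g(ray(c,[[283.5,201.5],[292.3,222.3],[253,234],[246,211.5]],.022))
print(a.round(1),a.mean(0),b.round(1),b.mean(0))
print(g(ray(c,[[254.5,238],[292,227.5]],0)))
print('purple',g(ray(m,[[252,168],[284,197],[251,234],[219,206]],.01)).round(1))
E
```

```text
t 6.7 tcp gap [[-261.8    2. ]] z 0.2463 xaxis deg in gap -90.16 zaxis [-1.e-03  1.e-04 -1.e+00] F [ 0.1 -0.6 -0.1] op 0.0401
[[-123.1   38.1]
 [-123.8  -38. ]
 [-225.5  -40.2]
 [-225.9   40.1]] [-1.74585964e+02  1.46807977e-02] [[-121.5   36.7]
 [-121.1  -37. ]
 [-222.7  -38.1]
 [-221.7   38. ]] [-1.71758211e+02 -8.55316476e-02]
[[-220.71470364  -34.5732902 ]
 [-122.73709249  -35.79545759]]
purple [[-250.8   89.2]
 [-288.7   50.5]
 [-340.    96.8]
 [-300.7  135.9]]
```

{"api": "carry_out", "payload": {
  "series": "-0.08 0.007 0 0.1196 0 0 -0.005;-0.08 0 0 0.1196 0 0 0;-0.08 0 0 0.1196 0 0 0;-0.08 0 0 0.1196 0 0 0;-0.08 0 0 0.1196 0 0 0;-0.08 0 0 0.1196 0 0 0;-0.08 0 0 0 0 0 0;-0.08 0 -0.03 0 0 0 0;-0.08 0 -0.03 0 0 0 0;-0.08 0 -0.02 0 0 0 0;-0.08 0 -0.015 0 0 0 0;-0.08 0 -0.015 0 0 0 0;-0.08 0 -0.015 0 0 0 0;-0.08 0 -0.015 0 0 0 0;-0.08 0 -0.015 0 0 0 0;-0.08 0 -0.015 0 0 0 0;-0.08 0 -0.015 0 0 0 0;-0.08 0 -0.015 0 0 0 0;-0.08 0 -0.015 0 0 0 0;-0.08 0 0 0 0 0 0"
}}

```text
time: 8.37
position: [0.6036, -0.2268, 0.031]
eef_rot: [-0.001, 0.998, 0.056, -0.0]
force: [0.5, -1.8, 0.1]
opening: 0.0402
```

```bash
python3 - <<'E'
from brd import *
s=tcp()
for n in ("wrist","scene"):
    cv2.imwrite(f"pics/{n}4.png",read_camera(n)[:,:,::-1])
a=cv2.imread('pics/scene4.png')[140:260,240:390];cv2.imwrite('pics/c8.png',cv2.resize(a,None,fx=5,fy=5,interpolation=2))
E
```

```text
t 8.3667 tcp gap [[-195.3   -0.2]] z 0.031 xaxis deg in gap -89.79 zaxis [-0.001   0.0015 -1.    ] F [ 0.5 -1.8  0.1] op 0.0402
```

View pics/c8.png

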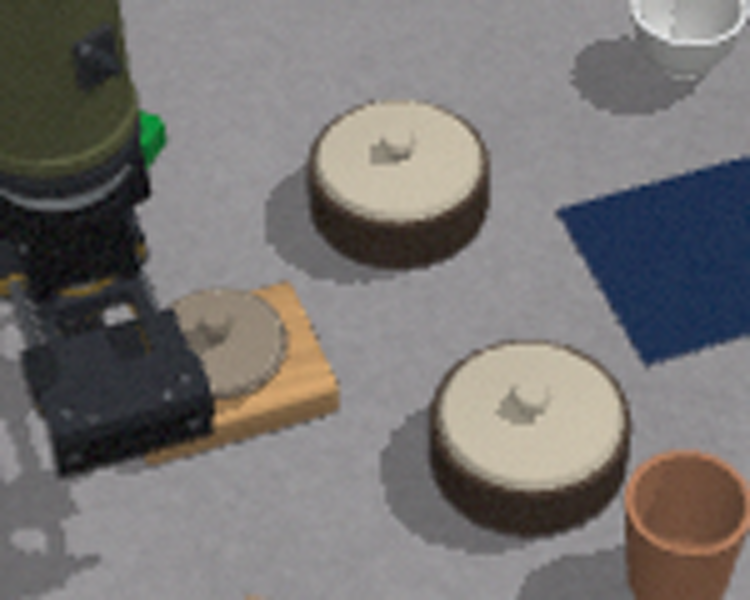

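View pics/wrist4.png

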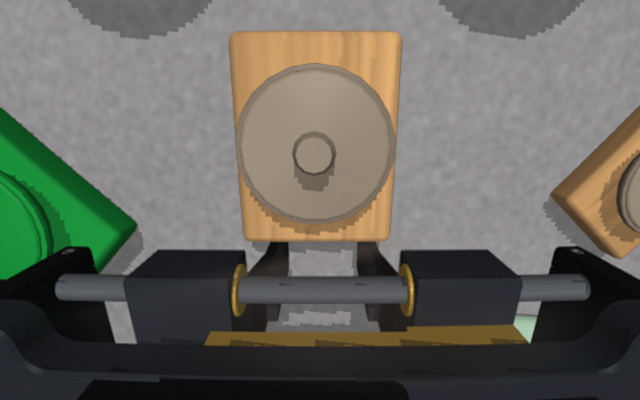

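```bash
python3 - <<'E'
from brd import *
s=tcp();m=cam("wrist",s)
a=g(ray(m,[[231,32],[402,32],[391,240],[243.5,240]],.022));print(a.round(1),a.mean(0))
E
```

```text
t 8.4667 tcp gap [[-195.3   -0. ]] z 0.0306 xaxis deg in gap -89.81 zaxis [-0.0015  0.0023 -1.    ] F [ 0.3 -0.1  0.9] op 0.0405
[[ -81.6   39.9]
 [ -81.4  -36. ]
 [-181.2  -37.5]
 [-181.6   40.9]] [-131.47105185    1.81153261]
```

{"api": "carry_out", "payload": {
  "series": "-0.08 0 -0.015 0 0 0 0.006;-0.08 0 -0.015 0 0 0 0;-0.08 0 -0.015 0 0 0 0;-0.08 0 -0.015 0 0 0 0;-0.08 0 -0.015 0 0 0 0;-0.08 0 -0.015 0 0 0 0;-0.08 0 -0.015 0 0 0 0;-0.08 0 -0.015 0 0 0 0;-0.08 0 -0.015 0 0 0 0;-0.08 0 -0.015 0 0 0 0;-0.08 0 -0.015 0 0 0 0;-0.08 0 -0.015 0 0 0 0;-0.08 0 -0.015 0 0 0 0;-0.08 0 -0.015 0 0 0 0;-0.08 0 0 0 0 0 0"
}}

```text
time: 9.72
position: [0.5971, -0.1645, 0.0315]
eef_rot: [-0.001, 0.999, 0.055, -0.0]
force: [-0.5, 0.1, 0.0]
opening: 0.0401
```

```bash
python3 - <<'E'
from brd import *
s=tcp()
for n in ("wrist","scene"):
    cv2.imwrite(f"pics/{n}5.png",read_camera(n)[:,:,::-1])
a=cv2.imread('pics/scene5.png')[140:260,250:400];cv2.imwrite('pics/c9.png',cv2.resize(a,None,fx=5,fy=5,interpolation=2))
E
```

```text
t 9.7167 tcp gap [[-132.6   -0.5]] z 0.0315 xaxis deg in gap -89.98 zaxis [-1.e-04  1.e-03 -1.e+00] F [-0.5  0.1  0. ] op 0.0401
```

View pics/c9.png

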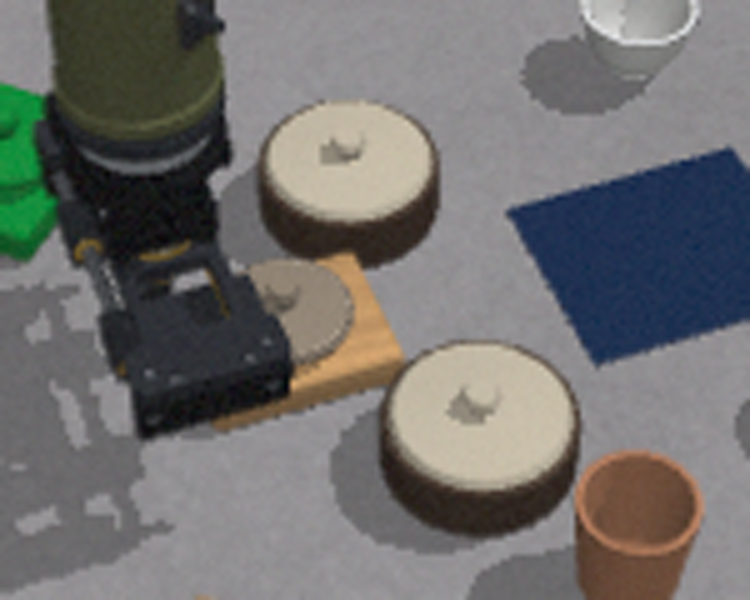

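View pics/wrist5.png

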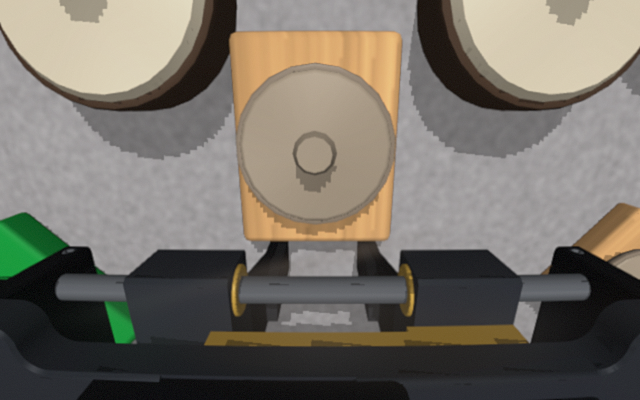

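```bash
cat > wc.py <<'E'
from brd import *
from scipy.optimize import least_squares
import sys
im=cv2.imread(sys.argv[1])[:,:,::-1].copy();s=tcp();m=cam("wrist",s)
hsv=cv2.cvtColor(im,cv2.COLOR_RGB2HSV)
for nm,lo,hi,z in (("lid",(12,20,120),(40,90,255),.036),("dark",(0,40,10),(25,255,75),0)):
  mk=cv2.inRange(hsv,lo,hi); mk[245:]=0
  mk=cv2.morphologyEx(mk,cv2.MORPH_OPEN,np.ones((3,3)))
  cs,_=cv2.findContours(mk,cv2.RETR_EXTERNAL,cv2.CHAIN_APPROX_NONE)
  for c in sorted(cs,key=cv2.contourArea)[-2:]:
    p=c[:,0].astype(float)
    k=(p[:,0]>4)&(p[:,0]<635)&(p[:,1]>4)
    if nm=="dark": # outer (lower) boundary: farthest down in each column
        p=p[k]; p=np.array([[x,p[p[:,0]==x,1].max()+.5] for x in np.unique(p[:,0])])
    else: p=p[k]
    w=g(ray(m,p,z))
    f=lambda v: np.hypot(w[:,0]-v[0],w[:,1]-v[1])-(v[2] if nm=="lid" else 50)
    c0=[0,94*np.sign(w[:,1].mean()),46]
    r=least_squares(f,c0,loss="soft_l1",f_scale=1)
    print(nm,len(p),r.x.round(1),np.abs(f(r.x)).mean().round(2))
E
python3 wc.py pics/wrist5.png
python3 - <<'E'
from brd import *
s=tcp();m=cam("wrist",s)
a=g(ray(m,[[231,32],[402,32],[391,240],[243.5,240]],.022));print(a.round(1),a.mean(0))
a=cv2.imread('pics/wrist5.png')[0:130,190:460];cv2.imwrite('pics/c10.png',cv2.resize(a,None,fx=2.9,fy=2.9,interpolation=2))
E
```

```text
t 9.8167 tcp gap [[-133.3   -0.6]] z 0.0316 xaxis deg in gap -90.01 zaxis [ 3.e-04  9.e-04 -1.e+00] F [-0.7 -0.1 -0.5] op 0.0399
lid 313 [-0.5 90.3 46.8] 0.55
lid 479 [-69.6   1.5  35. ] 0.27
dark 195 [ -5.8 100.6  46. ] 3.43
dark 177 [  -4.8 -105.7   46. ] 2.88
t 9.8167 tcp gap [[-133.3   -0.6]] z 0.0316 xaxis deg in gap -90.01 zaxis [ 3.e-04  9.e-04 -1.e+00] F [-0.7 -0.1 -0.5] op 0.0399
[[ -19.3   39.1]
 [ -19.3  -37.2]
 [-119.8  -38.4]
 [-119.8   40.5]] [-69.56268887   1.0262085 ]
```

View pics/c10.png

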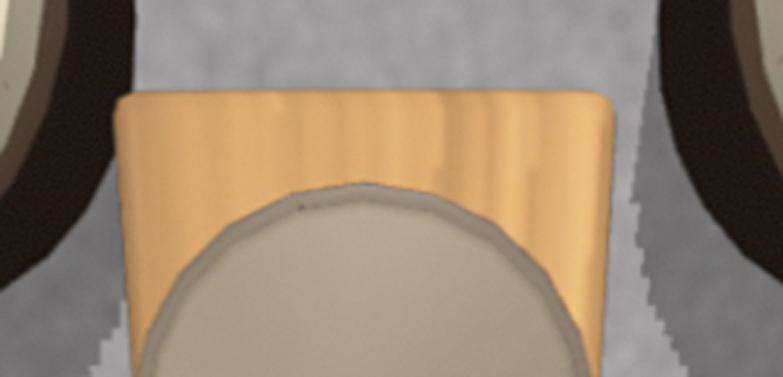

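```bash
sed -i 's/\[-2:\]/[-4:]/' wc.py; python3 wc.py pics/wrist5.png
```

```text
t 9.8167 tcp gap [[-133.3   -0.6]] z 0.0316 xaxis deg in gap -90.01 zaxis [ 3.e-04  9.e-04 -1.e+00] F [-0.7 -0.1 -0.5] op 0.0399
lid 16 [1295.1 -117.7 1341.7] 0.37
lid 229 [ -1.3 -97.5  46.1] 0.33
lid 313 [-0.5 90.3 46.8] 0.55
lid 479 [-69.6   1.5  35. ] 0.27
dark 12 [-82.6 -30.2  46. ] 0.03
dark 14 [ -80.7 -184.2   46. ] 0.22
dark 195 [ -5.8 100.6  46. ] 3.43
dark 177 [  -4.8 -105.7   46. ] 2.88
```

The wrist view (board corners at 231,32 and 402,32; the crocks' inner edges near 237 and 418 at the top) shows the board about 5 mm left of the gap's centre. The lid fits put the gap midline at y=-3.6 in my frame. I'll back off and nudge the board right from its left side.

{"api": "carry_out", "payload": {
  "series": "-0.08 0 0.02 0 0 0 0;-0.08 0 0.03 0 0 0 0;-0.08 0 0 -0.123 0 0 0;-0.08 0 0 -0.123 0 0 0;-0.08 0 0 -0.123 0 0 0;-0.08 -0.064 -0.076 0 0 0 0;-0.08 -0.064 -0.076 0 0 0 0;-0.08 -0.064 -0.076 0 0 0 0.2308;-0.08 0 0 0 0 0 0.2308;-0.08 0 0 0 0 0 0.2308;-0.08 0 0 0 0 0 0.2308;-0.08 0 0 0 0 0 0.2308;-0.08 0 0 0 0 0 0.2308;-0.08 0 0 0 0 0 0.2308;-0.08 0 0 0 0 0 0.2308;-0.08 0 0 0 0 0 0.2308;-0.08 0 0 0 0 0 0.2308;-0.08 0 0 0 0 0 0.2308;-0.08 0 0 0 0 0 0.2308;-0.08 0 0 0 0 0 0.2308"
}}

```text
time: 11.48
position: [0.5342, -0.1205, 0.1423]
eef_rot: [-0.0, 0.742, -0.671, 0.0]
force: [0.2, 0.5, 0.4]
opening: 0.0399
```

```bash
python3 - <<'E'
from brd import *
s=tcp()
for n in ("wrist","scene"):
    cv2.imwrite(f"pics/{n}6.png",read_camera(n)[:,:,::-1])
tcp()
E
```

```text
t 11.4833 tcp gap [[-82.1  57.3]] z 0.1423 xaxis deg in gap 179.51 zaxis [ 4.e-04 -3.e-04 -1.e+00] F [0.2 0.5 0.4] op 0.0399
t 11.5833 tcp gap [[-82.   57.3]] z 0.1423 xaxis deg in gap 179.84 zaxis [ 3.e-04 -4.e-04 -1.e+00] F [-0.3 -1.  -1. ] op 0.0403
```

View pics/wrist6.png

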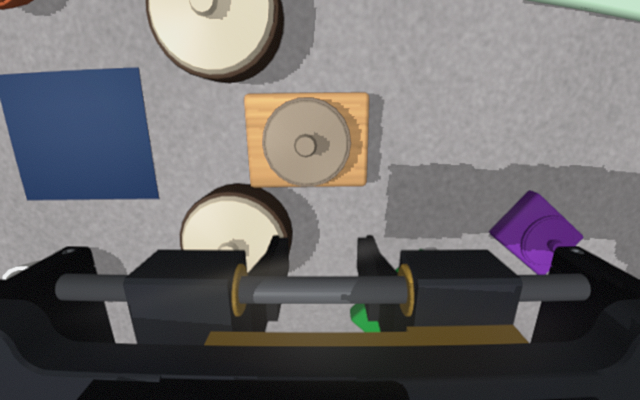

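View pics/scene6.png

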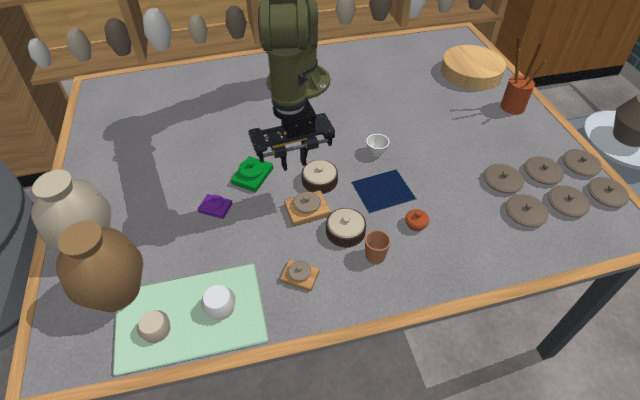

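```bash
python3 wc.py pics/wrist6.png
python3 - <<'E'
from brd import *
s=tcp();m=cam("wrist",s)
a=g(ray(m,[[245,94],[369,93.5],[367,184],[251,186]],.022));print(a.round(1),a.mean(0))
print("pad",g(ray(m,[[0,74],[140,68],[158.5,198],[27,200]],0)).round(1))
a=cv2.imread('pics/wrist6.png')[80:260,170:390];cv2.imwrite('pics/c11.png',cv2.resize(a,None,fx=3.3,fy=3.3,interpolation=2))
E
```

```text
t 11.5833 tcp gap [[-82.   57.3]] z 0.1423 xaxis deg in gap 179.84 zaxis [ 3.e-04 -4.e-04 -1.e+00] F [-0.3 -1.  -1. ] op 0.0403
lid 237 [-1.5 73.7 32.4] 6.81
lid 253 [-69.    1.8  35. ] 0.23
lid 206 [ -0.5 -96.6  45.3] 4.29
t 11.5833 tcp gap [[-82.   57.3]] z 0.1423 xaxis deg in gap 179.84 zaxis [ 3.e-04 -4.e-04 -1.e+00] F [-0.3 -1.  -1. ] op 0.0403
[[ -19.2  -36.9]
 [-119.9  -36.8]
 [-121.1   38.6]
 [ -19.    40.1]] [-69.81219604   1.25835861]
pad [[212.8 -61.4]
 [ 77.5 -61.3]
 [ 78.4  57.2]
 [217.8  58.8]]Traceback (most recent call last):
  File "wc.py", line 16, in <module>
    w=g(ray(m,p,z))
        ~~~^^^^^^^
  File "h.py", line 14, in ray
    u=cv2.undistortPoints(px,m["K"],np.array([m["k1"],0,0,0,0.]))[:,0]
      ~~~~~~~~~~~~~~~~~~~^^^^^^^^^^^^^^^^^^^^^^^^^^^^^^^^^^^^^^^^
cv2.error: OpenCV(4.12.0) /io/opencv/modules/calib3d/src/undistort.dispatch.cpp:347: error: (-215:Assertion failed) CV_IS_MAT(_src) && CV_IS_MAT(_dst) && (_src->rows == 1 || _src->cols == 1) && (_dst->rows == 1 || _dst->cols == 1) && _src->cols + _src->rows - 1 == _dst->rows + _dst->cols - 1 && (CV_MAT_TYPE(_src->type) == CV_32FC2 || CV_MAT_TYPE(_src->type) == CV_64FC2) && (CV_MAT_TYPE(_dst->type) == CV_32FC2 || CV_MAT_TYPE(_dst->type) == CV_64FC2) in function 'cvUndistortPointsInternal'
```

View pics/c11.png

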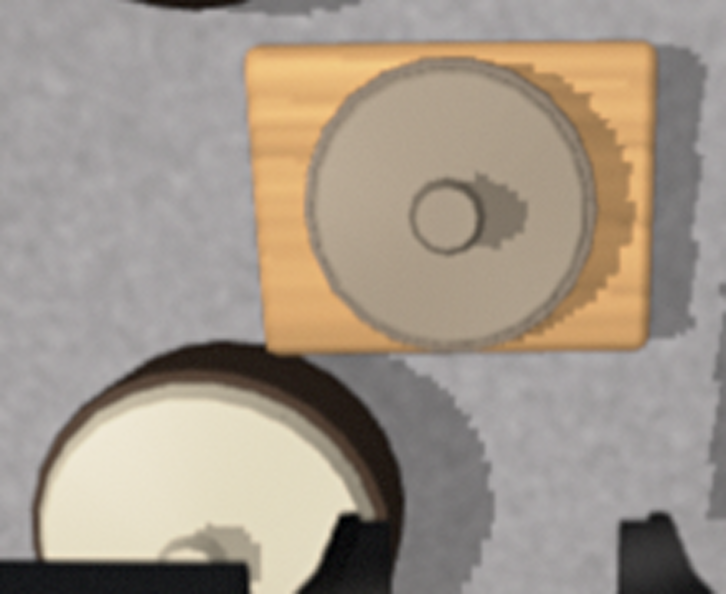

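{"api": "carry_out", "payload": {
  "series": "-0.08 0 0 0.1237 0 0 0;-0.08 0 0 0.1237 0 0 0;-0.08 0 0 0.1237 0 0 0;-0.08 0 0 0 0 0 0;-0.08 0 -0.0063 0 0 0 0;-0.08 0 -0.0063 0 0 0 0;-0.08 0 -0.0063 0 0 0 0;-0.08 0 -0.0063 0 0 0 0;-0.08 0 -0.0063 0 0 0 0;-0.08 0 -0.0063 0 0 0 0;-0.08 0 0 0 0 0 0;-0.08 0 0 0 0 0 0"
}}

```text
time: 12.58
position: [0.546, -0.1181, 0.0313]
eef_rot: [-0.0, 0.744, -0.668, 0.001]
force: [-1.6, -0.6, 1.7]
opening: 0.0405
```

```bash
python3 - <<'E'
from brd import *
s=tcp()
E
```

```text
t 12.5833 tcp gap [[-81.   45.2]] z 0.0313 xaxis deg in gap 179.94 zaxis [ 1.7e-03 -2.0e-04 -1.0e+00] F [-1.6 -0.6  1.7] op 0.0405
```

{"api": "carry_out", "payload": {
  "series": "-0.08 0 0.015 0 0 0 0;-0.08 0 0.012 0 0 0 0;-0.08 0 0 -0.123 0 0 0;-0.08 0 0 -0.123 0 0 0;-0.08 0 0 -0.123 0 0 0;-0.08 0.071 -0.0623 0 0 0 0;-0.08 0.071 -0.0623 0 0 0 0;-0.08 0.071 -0.0623 0 0 0 -0.2308;-0.08 0 0 0 0 0 -0.2308;-0.08 0 0 0 0 0 -0.2308;-0.08 0 0 0 0 0 -0.2308;-0.08 0 0 0 0 0 -0.2308;-0.08 0 0 0 0 0 -0.2308;-0.08 0 0 0 0 0 -0.2308;-0.08 0 0 0 0 0 -0.2308;-0.08 0 0 0 0 0 -0.2308;-0.08 0 0 0 0 0 -0.2308;-0.08 0 0 0 0 0 -0.2308;-0.08 0 0 0 0 0 -0.2308;-0.08 0 0 0 0 0 -0.2308"
}}

```text
time: 14.25
position: [0.6, -0.1762, 0.1414]
eef_rot: [-0.0, 0.998, 0.057, 0.0]
force: [-0.4, -0.2, -1.8]
opening: 0.0402
```

{"api": "carry_out", "payload": {
  "series": "-0.08 0 0 0 0 0 0;-0.08 0 0 0 0 0 0"
}}

```text
time: 14.42
position: [0.5999, -0.1763, 0.1414]
eef_rot: [-0.0, 0.999, 0.052, 0.0]
force: [-0.6, 0.2, 0.1]
opening: 0.04
```

```bash
python3 - <<'E'
from brd import *
s=tcp()
for n in ("wrist",):
    cv2.imwrite(f"pics/{n}7.png",read_camera(n)[:,:,::-1])
E
sed -i 's/    w=g(ray/    if len(p)<20: continue\n    w=g(ray/' wc.py; python3 wc.py pics/wrist7.png
```

```text
t 14.4167 tcp gap [[-144.7   -2. ]] z 0.1414 xaxis deg in gap -90.25 zaxis [ 6.e-04  2.e-04 -1.e+00] F [-0.6  0.2  0.1] op 0.04
t 14.4667 tcp gap [[-144.7   -2. ]] z 0.1414 xaxis deg in gap -90.25 zaxis [ 5.e-04  1.e-04 -1.e+00] F [ 0.3 -0.1 -0.9] op 0.0403
lid 159 [-147.  -175.7   24.4] 0.45
lid 276 [-68.4  -6.8  34.6] 0.49
lid 211 [  0.3 -97.4  45.7] 0.49
lid 214 [-0.4 90.4 45.6] 0.48
dark 57 [  65.7 -194.6   46. ] 0.92
dark 98 [  -1.6 -100.5   46. ] 1.03
dark 90 [-1.7 93.  46. ] 0.74
```

View pics/wrist7.png

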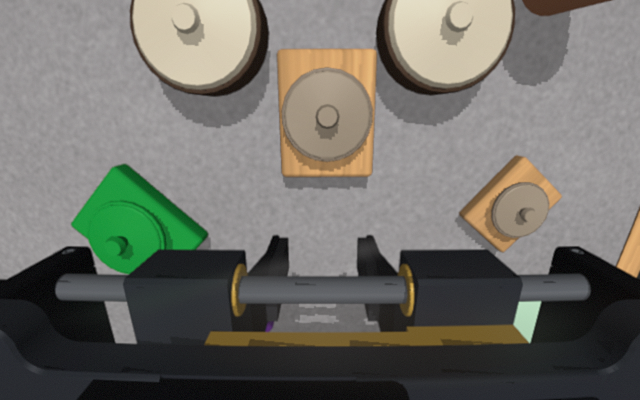

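```bash
python3 - <<'E'
from brd import *
s=tcp();m=cam("wrist",s)
a=cv2.imread('pics/wrist7.png')[0:190,240:410];cv2.imwrite('pics/c12.png',cv2.resize(a,None,fx=3.1,fy=3.1,interpolation=2))
a=g(ray(m,[[278,49],[376.5,49],[372,174],[283,176]],.022));print(a.round(1),a.mean(0))
E
```

```text
t 14.4667 tcp gap [[-144.7   -2. ]] z 0.1414 xaxis deg in gap -90.25 zaxis [ 5.e-04  1.e-04 -1.e+00] F [ 0.3 -0.1 -0.9] op 0.0403
[[ -18.2   31. ]
 [ -18.4  -46. ]
 [-118.   -46.3]
 [-119.5   30.9]] [-68.5085637   -7.60478736]
```

View pics/c12.png

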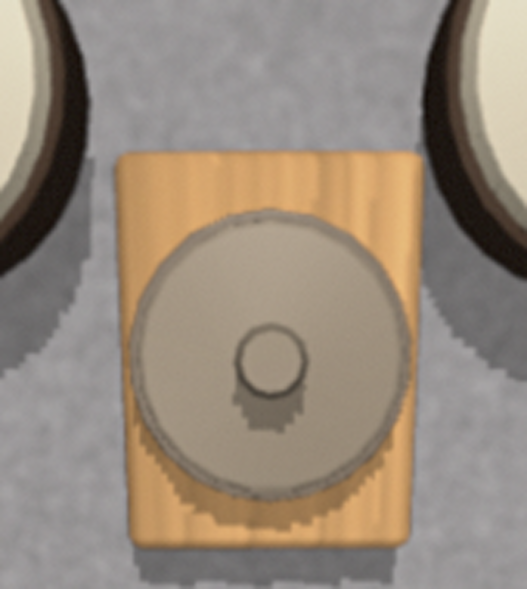

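Now it's about 3.7 mm right of the midline: board at -7.2, lid midline at -3.5. The left nudge overshot, so I'll nudge it back from the right side, where the finger-face offset is already known from the first push.

{"api": "carry_out", "payload": {
  "series": "-0.08 0.068 -0.07 0 0 0 0;-0.08 0.068 -0.07 0 0 0 0;-0.08 0.068 -0.07 0 0 0 0.2308;-0.08 0 0 0 0 0 0.2308;-0.08 0 0 0 0 0 0.2308;-0.08 0 0 0 0 0 0.2308;-0.08 0 0 0 0 0 0.2308;-0.08 0 0 0 0 0 0.2308;-0.08 0 0 0 0 0 0.2308;-0.08 0 0 0 0 0 0.2308;-0.08 0 0 0 0 0 0.2308;-0.08 0 0 0 0 0 0.2308;-0.08 0 0 0 0 0 0.2308;-0.08 0 0 0 0 0 0.2308;-0.08 0 0 0 0 0 0.2308;-0.08 0 0 0 0 0 0;-0.08 0 0 0 0 0 0"
}}

```text
time: 15.88
position: [0.654, -0.107, 0.1414]
eef_rot: [0.0, 0.745, -0.667, 0.0]
force: [0.5, 0.8, 0.2]
opening: 0.04
```

```bash
python3 - <<'E'
from brd import *
s=tcp()
for n in ("wrist",):
    cv2.imwrite(f"pics/{n}8.png",read_camera(n)[:,:,::-1])
E
```

```text
t 15.8833 tcp gap [[-81.6 -63.3]] z 0.1414 xaxis deg in gap -179.95 zaxis [ 1.e-04 -2.e-04 -1.e+00] F [0.5 0.8 0.2] op 0.04
```

View pics/wrist8.png

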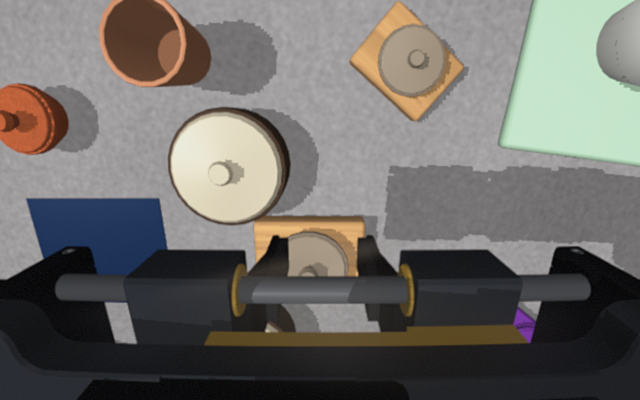

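{"api": "carry_out", "payload": {
  "series": "-0.08 0 0 0.1227 0 0 0;-0.08 0 0 0.1227 0 0 0;-0.08 0 0 0.1227 0 0 0;-0.08 0 0 0 0 0 0;-0.08 0 0.005 0 0 0 0;-0.08 0 0.005 0 0 0 0;-0.08 0 0.005 0 0 0 0;-0.08 0 0.005 0 0 0 0;-0.08 0 0.005 0 0 0 0;-0.08 0 0.005 0 0 0 0;-0.08 0 0 0 0 0 0;-0.08 0 0 0 0 0 0"
}}

```text
time: 16.93
position: [0.6468, -0.1082, 0.0326]
eef_rot: [-0.001, 0.744, -0.668, 0.002]
force: [4.6, -0.6, 2.3]
opening: 0.0402
```

```bash
python3 - <<'E'
from brd import *
s=tcp()
for n in ("wrist",):
    cv2.imwrite(f"pics/{n}9.png",read_camera(n)[:,:,::-1])
E
```

```text
t 16.9333 tcp gap [[-82. -56.]] z 0.0326 xaxis deg in gap 179.94 zaxis [ 4.3e-03 -3.0e-04 -1.0e+00] F [ 4.6 -0.6  2.3] op 0.0402
```

View pics/wrist9.png

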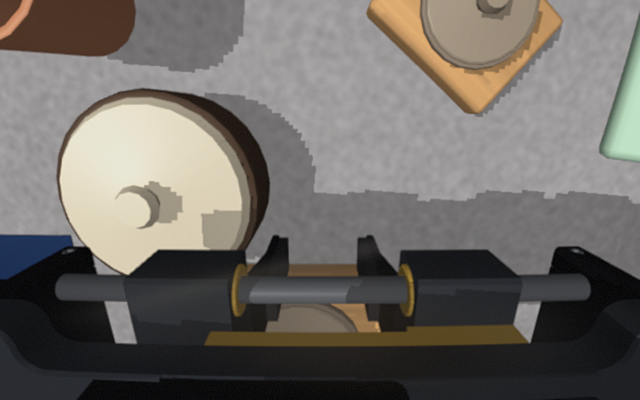

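{"api": "carry_out", "payload": {
  "series": "-0.08 0 0.003 0 0 0 0;-0.08 0 0.003 0 0 0 0;-0.08 0 0 0 0 0 0"
}}

```text
time: 17.23
position: [0.6434, -0.1083, 0.0313]
eef_rot: [-0.0, 0.744, -0.668, 0.0]
force: [3.2, -0.5, 3.6]
opening: 0.0398
```

```bash
python3 - <<'E'
from brd import *
s=tcp()
E
```

```text
t 17.2333 tcp gap [[-81.8 -52.7]] z 0.0313 xaxis deg in gap 179.94 zaxis [ 7.e-04  1.e-04 -1.e+00] F [ 3.2 -0.5  3.6] op 0.0398
```

{"api": "carry_out", "payload": {
  "series": "-0.08 0 -0.015 0 0 0 0;-0.08 0 -0.015 0 0 0 0;-0.08 0 0 -0.123 0 0 0;-0.08 0 0 -0.123 0 0 0;-0.08 0 0 -0.123 0 0 0;-0.08 0.07 0.065 0 0 0 0;-0.08 0.07 0.065 0 0 0 0;-0.08 0.07 0.065 0 0 0 -0.2308;-0.08 0 0 0 0 0 -0.2308;-0.08 0 0 0 0 0 -0.2308;-0.08 0 0 0 0 0 -0.2308;-0.08 0 0 0 0 0 -0.2308;-0.08 0 0 0 0 0 -0.2308;-0.08 0 0 0 0 0 -0.2308;-0.08 0 0 0 0 0 -0.2308;-0.08 0 0 0 0 0 -0.2308;-0.08 0 0 0 0 0 -0.2308;-0.08 0 0 0 0 0 -0.2308;-0.08 0 0 0 0 0 -0.2308;-0.08 0 0 0 0 0 -0.2308"
}}

```text
time: 18.9
position: [0.5992, -0.1761, 0.1401]
eef_rot: [-0.001, 0.998, 0.057, -0.002]
force: [0.4, 1.0, -0.6]
opening: 0.0398
```

{"api": "carry_out", "payload": {
  "series": "-0.08 0 0 0 0 0 0;-0.08 0 0 0 0 0 0"
}}

```text
time: 19.07
position: [0.5997, -0.1763, 0.1406]
eef_rot: [-0.0, 0.999, 0.052, -0.001]
force: [-0.3, 0.1, 1.9]
opening: 0.0402
```

```bash
python3 - <<'E'
from brd import *
s=tcp()
for n in ("wrist",):
    cv2.imwrite(f"pics/{n}10.png",read_camera(n)[:,:,::-1])
a=cv2.imread('pics/wrist10.png')[0:190,240:410];cv2.imwrite('pics/c13.png',cv2.resize(a,None,fx=3.1,fy=3.1,interpolation=2))
E
python3 wc.py pics/wrist10.png
```

```text
t 19.0667 tcp gap [[-144.7   -1.8]] z 0.1406 xaxis deg in gap -90.26 zaxis [-3.e-03  7.e-04 -1.e+00] F [-0.3  0.1  1.9] op 0.0402
t 19.1167 tcp gap [[-144.7   -2. ]] z 0.1408 xaxis deg in gap -90.26 zaxis [-2.4e-03  5.0e-04 -1.0e+00] F [-0.1  0.3 -0.5] op 0.0399
lid 157 [-147.3 -176.5   24.4] 0.57
lid 288 [-68.2  -2.9  34.6] 0.54
lid 218 [  0.2 -97.9  45.7] 0.49
lid 217 [-0.4 90.1 45.7] 0.48
dark 53 [  65.6 -194.4   46. ] 0.77
dark 83 [-1.5 92.4 46. ] 0.5
dark 98 [  -1.7 -100.9   46. ] 1.04
```

View pics/c13.png

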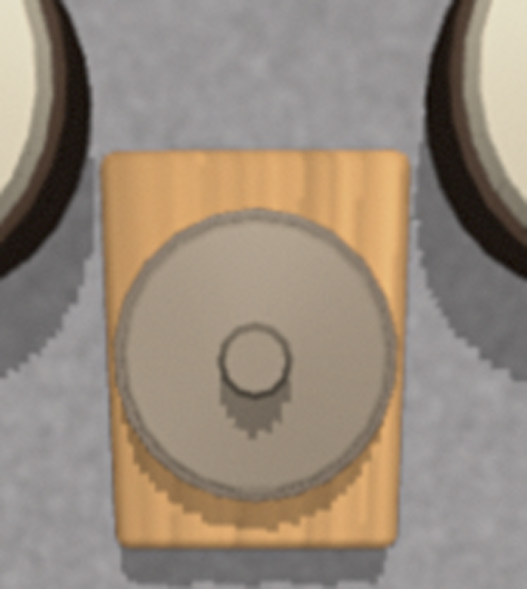

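{"api": "carry_out", "payload": {
  "series": "-0.08 0.005 0 0.122 0 0 -0.01;-0.08 0 0 0.122 0 0 0;-0.08 0 0 0.122 0 0 0;-0.08 0 0 0 0 0 0;-0.08 0 -0.02 0 0 0 0;-0.08 0 -0.02 0 0 0 0;-0.08 0 -0.015 0 0 0 0;-0.08 0 -0.015 0 0 0 0;-0.08 0 -0.015 0 0 0 0;-0.08 0 -0.015 0 0 0 0;-0.08 0 -0.015 0 0 0 0;-0.08 0 -0.015 0 0 0 0;-0.08 0 -0.015 0 0 0 0;-0.08 0 -0.015 0 0 0 0;-0.08 0 0 0 0 0 0"
}}

```text
time: 20.37
position: [0.5967, -0.1266, 0.0318]
eef_rot: [-0.001, 0.998, 0.057, -0.0]
force: [-0.1, -0.8, 0.3]
opening: 0.0395
```

```bash
python3 - <<'E'
from brd import *
s=tcp()
for n in ("wrist",):
    cv2.imwrite(f"pics/{n}11.png",read_camera(n)[:,:,::-1])
E
python3 wc.py pics/wrist11.png
```

```text
t 20.3667 tcp gap [[-95.   -4.2]] z 0.0318 xaxis deg in gap -89.68 zaxis [-5.0e-04  1.2e-03 -1.0e+00] F [-0.1 -0.8  0.3] op 0.0395
t 20.4167 tcp gap [[-95.  -4.]] z 0.0315 xaxis deg in gap -89.69 zaxis [-9.0e-04  1.6e-03 -1.0e+00] F [0.4 0.3 0.1] op 0.04
lid 468 [-31.4  -1.   34.9] 0.34
lid 373 [-1.2 91.  45.9] 0.47
lid 382 [ -0.6 -97.5  45.9] 0.52
dark 139 [  -9.3 -108.4   46. ] 2.5
dark 147 [-10.3 103.6  46. ] 2.67
```

View pics/wrist11.png

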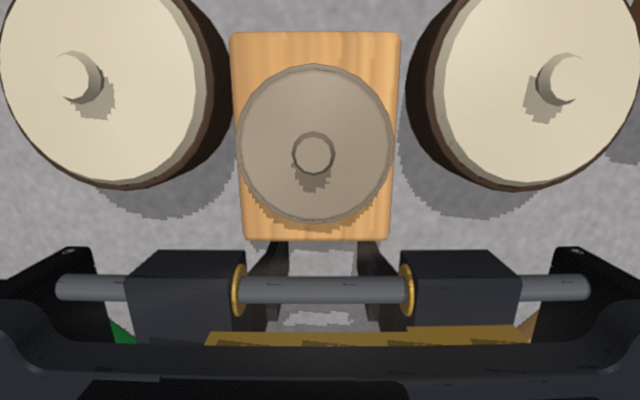

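{"api": "carry_out", "payload": {
  "series": "-0.08 0.001 -0.015 0 0 0 0.006;-0.08 0.001 -0.015 0 0 0 0;-0.08 0.001 -0.015 0 0 0 0;-0.08 0.001 -0.015 0 0 0 0;-0.08 0.001 -0.015 0 0 0 0;-0.08 0 -0.015 0 0 0 0;-0.08 0 -0.015 0 0 0 0;-0.08 0 -0.015 0 0 0 0"
}}

```text
time: 21.08
position: [0.5939, -0.0915, 0.0315]
eef_rot: [-0.0, 0.998, 0.055, -0.0]
force: [1.7, -2.1, -1.5]
opening: 0.0397
```

```bash
python3 - <<'E'
from brd import *
s=tcp()
for n in ("wrist",):
    cv2.imwrite(f"pics/{n}12.png",read_camera(n)[:,:,::-1])
E
python3 wc.py pics/wrist12.png
```

```text
t 21.0833 tcp gap [[-59.7  -5.3]] z 0.0315 xaxis deg in gap -89.91 zaxis [-8.e-04  6.e-04 -1.e+00] F [ 1.7 -2.1 -1.5] op 0.0397
t 21.1333 tcp gap [[-58.4  -5.4]] z 0.0316 xaxis deg in gap -89.84 zaxis [-9.0e-04  1.4e-03 -1.0e+00] F [-0.2 -0.7 -1.3] op 0.0399
lid 36 [3517.9   10.8 3547.3] 0.48
lid 533 [ 5.5 -2.9 34.7] 0.53
lid 554 [-0.6 90.9 45.6] 0.88
lid 559 [  0.1 -97.9  45.5] 0.86
dark 94 [  1.9 117.6  46. ] 0.49
dark 29 [  61.8 -205.7   46. ] 0.5
dark 85 [  -4.8 -102.3   46. ] 1.47
dark 93 [-5.2 94.3 46. ] 1.58
```

View pics/wrist12.png

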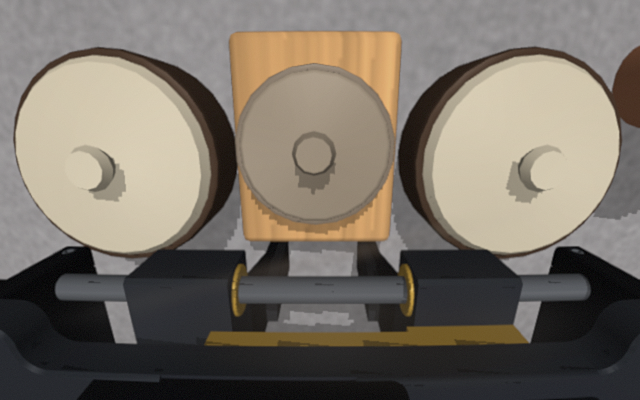

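{"api": "carry_out", "payload": {
  "series": "-0.08 0 -0.015 0 0 0 0;-0.08 0 -0.02 0 0 0 0;-0.08 0 -0.02 0 0 0 0;-0.08 0 -0.02 0 0 0 0;-0.08 0 -0.02 0 0 0 0;-0.08 0 -0.02 0 0 0 0;-0.08 0 -0.02 0 0 0 0;-0.08 0 -0.02 0 0 0 0;-0.08 0 -0.02 0 0 0 0;-0.08 0 -0.02 0 0 0 0;-0.08 0 -0.02 0 0 0 0;-0.08 0 -0.02 0 0 0 0;-0.08 0 -0.02 0 0 0 0;-0.08 0 -0.02 0 0 0 0;-0.08 0 -0.02 0 0 0 0;-0.08 0 -0.015 0 0 0 0;-0.08 0 0 0 0 0 0"
}}

```text
time: 22.55
position: [0.584, 0.0018, 0.032]
eef_rot: [-0.001, 0.998, 0.056, 0.0]
force: [0.1, -0.3, -0.3]
opening: 0.04
```

```bash
python3 - <<'E'
from brd import *
s=tcp()
for n in ("wrist","side"):
    cv2.imwrite(f"pics/{n}13.png",read_camera(n)[:,:,::-1])
a=cv2.imread('pics/side13.png')[120:300,200:430];cv2.imwrite('pics/c14.png',cv2.resize(a,None,fx=3,fy=3,interpolation=2))
E
```

```text
t 22.55 tcp gap [[34.1 -5.6]] z 0.032 xaxis deg in gap -89.84 zaxis [-1.0e-04  1.1e-03 -1.0e+00] F [ 0.1 -0.3 -0.3] op 0.04
```

View pics/wrist13.png

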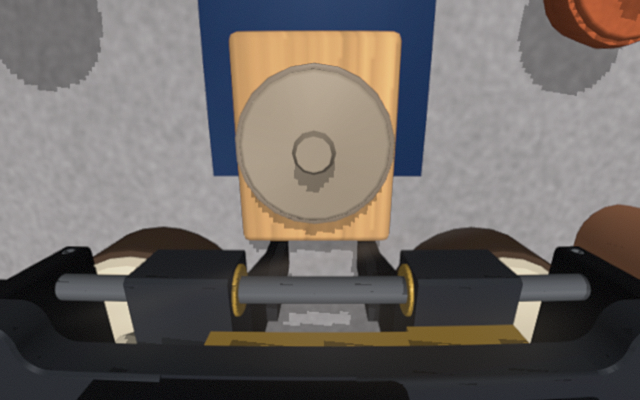

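View pics/c14.png

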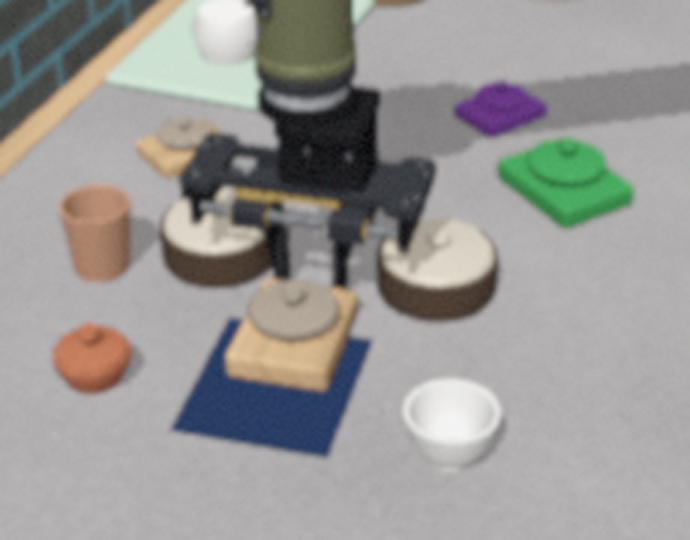

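{"api": "carry_out", "payload": {
  "series": "-0.08 0 -0.015 0 0 0 0;-0.08 0 -0.018 0 0 0 0;-0.08 0 -0.018 0 0 0 0;-0.08 0 -0.018 0 0 0 0;-0.08 0 -0.018 0 0 0 0;-0.08 0 -0.018 0 0 0 0;-0.08 0 -0.018 0 0 0 0;-0.08 0 -0.018 0 0 0 0;-0.08 0 -0.015 0 0 0 0;-0.08 0 -0.014 0 0 0 0;-0.08 0 0 0 0 0 0;-0.08 0 0 0 0 0 0"
}}

```text
time: 23.65
position: [0.5782, 0.0521, 0.0317]
eef_rot: [-0.001, 0.998, 0.055, -0.0]
force: [0.3, 0.5, 0.2]
opening: 0.0402
```

```bash
python3 - <<'E'
from brd import *
s=tcp();m=cam("wrist",s)
cv2.imwrite("pics/wrist14.png",read_camera("wrist")[:,:,::-1])
E
```

```text
t 23.65 tcp gap [[84.8 -5.2]] z 0.0317 xaxis deg in gap -89.88 zaxis [-5.0e-04  1.5e-03 -1.0e+00] F [0.3 0.5 0.2] op 0.0402
```

View pics/wrist14.png

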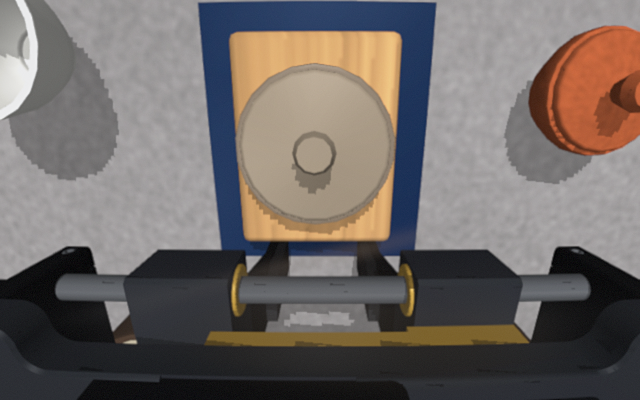

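{"api": "carry_out", "payload": {
  "series": "-0.08 0 0.02 0 0 0 0;-0.08 0 0.04 0 0 0 0;-0.08 0 0 -0.12 0 0 0;-0.08 0 0 -0.12 0 0 0;-0.08 0 0 -0.12 0 0 0;-0.08 0 0 -0.12 0 0 0;-0.08 0 0 -0.12 0 0 0;-0.08 0 0.12 -0.05 0 0 0;-0.08 0 0.12 0 0 0 0;-0.08 0 0 0 0 0 0;-0.08 0 0 0 0 0 0"
}}

```text
time: 24.62
position: [0.5882, -0.0436, 0.227]
eef_rot: [0.001, 0.999, 0.051, 0.0]
force: [-0.1, 0.3, -0.1]
opening: 0.0399
```

```bash
python3 - <<'E'
from brd import *
s=tcp()
for n in ("wrist","scene"):
    cv2.imwrite(f"pics/{n}15.png",read_camera(n)[:,:,::-1])
a=cv2.imread('pics/scene15.png')[130:280,250:470];cv2.imwrite('pics/c15.png',cv2.resize(a,None,fx=3.5,fy=3.5,interpolation=2))
E
```

```text
t 24.6167 tcp gap [[-11.5  -4.8]] z 0.227 xaxis deg in gap -90.34 zaxis [ 2.0e-04 -1.2e-03 -1.0e+00] F [-0.1  0.3 -0.1] op 0.0399
```

View pics/wrist15.png

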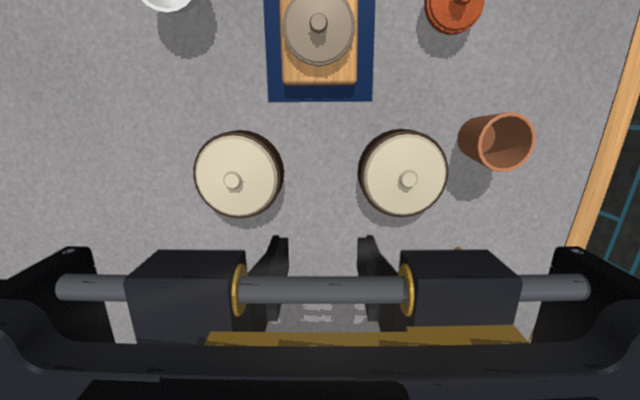

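View pics/c15.png

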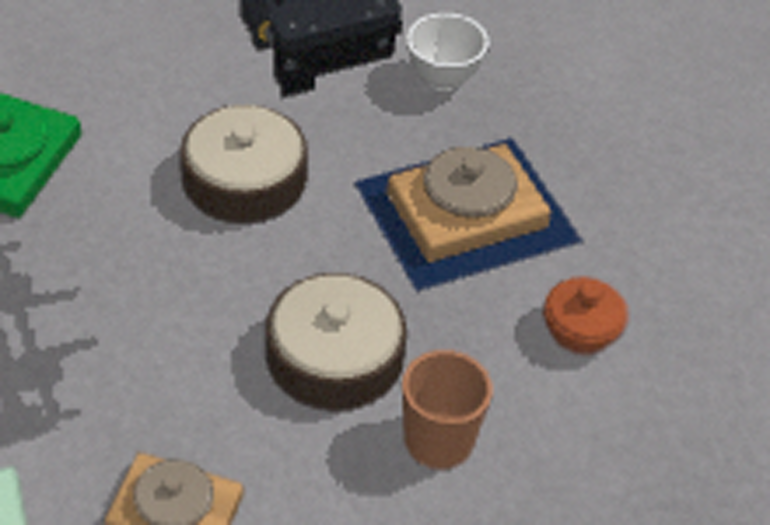

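The board lies fully on the pad with blue showing on every side, and the bystanders are where they stood. The arm is clear of everything.

```bash
python3 -c "
from rig import *
print(hand_in())"
```

```text
the job is handed in; nothing more can be done
None
```

The board now lies flat on the blue drying pad, and I handed the job in at about 24.7 s; no verdict was reported. I squared it up with a two-finger push on its right side. After re-centring it before the gap, I pushed it lengthwise between the crocks and on to the pad.

**Last checks:**
- **Pad:** the last pictures show the whole board on the pad, with blue visible on all four sides. I judged this by eye and did not recompute the corner positions at the end.
- **Gap:** the wrist camera put the board at about x = 5 mm and close to the centre line while it was between the crocks.
- **Bystanders:** the bowl, jar and beaker looked unmoved in the pictures, though I did not measure them again.
- **Arm:** it was clear of everything, and the largest force I read on any push was about 6 N.

**What disagreed or went wrong:**
- The scene and wrist cameras placed the gap's centre line about 3 mm apart. I trusted the wrist camera, because it saw the board and the crocks together.
- My first correction before the gap overshot by about 4 mm, so I made a second one from the other side.

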